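# Hold the corner block in the angle of a spice ledge

## Task

A wooden spice ledge is being put together on the kitchen worktop: take the loose beech corner block (the tall one with two pilot holes in its top), set it flat on the raised ledge with its long side along the low back lip, and slide it fully home into the corner, flush against both the back lip and the tall end cheek. Finish still holding it there, pressed firmly against lip and cheek at once, so that it can be screwed on from below: do not let go. Leave everything else, such as the spice jar on the ledge, where it stands.

Things in the scene. Friction and masses are not known exactly. Their poses are not given: they have to be found in the camera images.
- block: the beech corner block, loose on the worktop: 40 mm (its x) by 80 mm (its y, long) by 56 mm high, about 130 g, two small dark pilot holes in its top; origin at the centre of its underside, z up. It looks the same after a half turn
- ledge: the spice ledge, wood, fixed to the worktop: a level board 70 mm deep (its x, back at +x) and 240 mm long (its y), its top 70 mm above the worktop, on a foot at each end. Origin on the worktop below the board's centre
- lip: the back lip: a strip 12 mm thick and 16 mm high standing on the board along its whole back (+x) edge, so 58 mm of the board's depth stay free in front of it. Its stop face looks to the ledge's -x. Origin at the centre of its underside. Rigid; 5 to 20 N is a firm push
- cheek: the end cheek: an upright 16 mm thick and 70 mm deep at the +y end of the board, standing from the worktop to 40 mm above the board's top. Its stop face looks to the ledge's -y. Origin at the centre of its underside, on the worktop. Rigid; 5 to 20 N is a firm push
- corner (a point): the point on the board's top where the stop faces of lip and cheek meet; axes as the ledge's (+x into the lip, +y into the cheek, z up). The block fully home has its origin 20 mm to -x and 40 mm to -y of it
- offcut: bystander: square beech offcut 60 x 60 x 34 mm high, no holes, loose on the worktop; origin under its centre
- batten: bystander: thin beech batten 22 x 120 (its y) x 22 mm high, loose on the worktop; origin under its centre
- jar: bystander: spice jar, 42 mm wide, 62 mm high, standing loose on the ledge's board towards the end away from the cheek; origin under its centre
- screwdriver: bystander: screwdriver lying on the worktop left of the ledge, beyond the cheek
- mug: bystander: white mug, 76 mm wide, 85 mm high, beyond the ledge; origin under its centre
- mill: bystander: dark wooden pepper mill, 54 mm wide, 140 mm high; origin under its centre
Not all that is in view belongs to the job. What is shaped like the block but yellow is not meant.

How it is judged (in metres and radians):
On the way:
1. the block stands flat on the ledge's board, in front of the lip (z of block in the frame of corner between -0.003 and 0.004 m and angle between block's own z axis and vertical below 0.06 rad and x of block in the frame of corner between -0.06 and 0 m and y of block in the frame of corner between -0.24 and 0 m), for 0.2 s.
At the end, for the whole second after the job is handed in: The block stands flat on the board (within 4 mm of its top, tilted under 0.06 rad), long side along the lip within 0.06 rad, within 3.5 mm of both stop faces, and the gripper is still holding it so that it presses on the lip and on the cheek with more than 2 N each throughout the last second (z of block in the frame of corner between -0.003 and 0.004 m and angle between block's own z axis and vertical below 0.06 rad and x of block in the frame of corner between -0.0235 and -0.017 m and y of block in the frame of corner between -0.0435 and -0.037 m and angle between the y axis of block and the y axis of ledge, either way round below 0.06 rad and contact force between block and lip above 2 N and contact force between block and cheek above 2 N and contact force between the fingers and block above 1 N); the arm keeps its last pose, push and grip.
It fails at once if a bystander (offcut, batten, jar, screwdriver, mug, mill) is shifted by more than 30 mm or knocked over (distance of any of offcut, batten, jar, screwdriver, mug, mill from where it was at the start of the episode above 0.03 m or angle between any of jar, mug, mill's own z axis and vertical above 0.6 rad).
It also fails if it takes over 67 s, if anything falls off the work surface, if the arm or the gripper's body presses on something with over 40 N, if the wrist force passes 120 N, or if a joint passes its speed limit or range.

## Robot

A 6-joint arm with a two-finger parallel gripper is mounted at the origin on the work surface. World frame = base frame: x ahead of the robot, y to its left, z up, the work surface at z = 0. Lengths are in mm, angles in degrees, forces in N, time in s.
With the tool pointing down it reaches from about 250 to 775 mm from the base axis. Payload 8.9 kg.
Tool frame: the origin (TCP) lies at the very end of the fingers, on their centre line; the grasp point (between the pads) lies 19 mm behind it; z points along the fingers, y is the line along which they close (so a half turn about z gives the same grasp; the last joint's range is limited). The gripper opens to 85 mm and grips with 20 to 120 N. Pads are 22 mm wide; open, the fingers measure 114 mm over their backs; the gripper's body (76 mm by 85 mm) begins 54 mm behind the grasp point. The pads swing forward as they close: fully open they stand 13 mm farther back than shut.
Start: joints at [58.195, 16.656, -8.789, 64.555, 0, 82.019], TCP at [212.053, 480.268, 197.705] pointing down, gripper open.
Joint ranges: [-144.48, 144.48], [-52.06, 99.96], [-74.48, 78.29], [-112.23, 115.85], [-86.99, 84.42], [-180, 180]. Speed limits (degrees/s): [127.2, 127.2, 159.86, 180, 180, 180].

## Interface

Orientations are given as [roll, pitch, yaw] about the fixed x, y, z axes, in that order (R = Rz(yaw) Ry(pitch) Rx(roll)).
In Python, from station import manip gives the robot as it stands. Calls block until the motion is done:
- manip.goto(position, orientation): joint-space move of the TCP to a pose.
- manip.movel(position, ori=None, max_speed=150): straight line of the TCP; ori=None keeps the orientation; max_speed is the mean speed in mm/s.
- manip.goto_joints(angles): joint-space move.
- manip.grip(opening, grasp_force=None): finger opening in mm; grasp_force is the grip in N (None keeps the last); returns when the fingers have stopped.
- manip.sleep(seconds).
- manip.solve_ik(position, orientation): joint angles nearest the present ones, or None.
- manip.capture(name): name is "side" or "top" or "wrist"; returns a dict with "color" (384x512x3 uint8, red, green, blue), "range_z" (384x512 float32, mm along the optical axis (not along the pixel's ray), 0 where there is no reading), "intrinsics" (3x3 intrinsics, pixels), "cam_to_world" (4x4, takes a point from camera to world coordinates); the wrist camera has in their place "hand_eye" (4x4, takes a point from camera to tool coordinates, whose origin is the TCP and whose axes are the flange's). Camera axes: x right, y up, looking along -z (the intrinsics and any distortion apply to the point x, -y, -z); pixel columns grow to the right and rows downward; lengths in mm; the calibration is good to about 2 mm. A picture is of the moment at which its call begins: read the wrist's pose just before it.
A pose or a line that the arm cannot do raises manip.PlanningError and nothing moves.
- manip.hand_in(): hands the job in; it is judged then, once.
Trained networks look in the newest picture that a camera, given by its name, has taken for a name from the list of things; names that differ only in an ending like _2 or _b are one class to them, and where a whole thing is asked for, a point or a joint stands for the part that bears it (a point fixed in the world has none). Each returns a list of dicts, best first, with "p" (0 to 1); they miss things now and then, are a little off and sometimes report something else, mostly with a low value. They report only what shows in the picture. A call takes as long as a camera call. They do not tell look-alikes from the thing itself.
- manip.spot_in(camera, target): "box" ([left, top, width, height] in pixels, round what is visible of it).
Readings, each from a call of its own:
- manip.read_time(): time.
- manip.read_qpos(): joint angles.
- manip.read_joint_velocities(): joint speeds.
- manip.read_joint_torque(): joint torques, N m.
- manip.read_position(): TCP position.
- manip.read_eef_rot(): TCP orientation.
- manip.read_wrist_force(): force on the tool from outside, world axes, zero at the start.
- manip.read_torque(): the same for the moment, N m.
- manip.read_opening(): finger opening in mm.
- manip.read_finger_force(): force on a finger pad.
Only numpy, scipy, OpenCV 4.12 (cv2) and the standard library are available. Lean on these libraries where they do the work, as an engineer would, in place of code of your own. Each camera call takes 0.05 s, during which the arm holds its last target. There are 200 camera calls.

## Working session

There is one attempt and no reset: what is moved stays moved. The work goes in short steps, each a Python script; the robot and the scene stay as the last script left them, time stands still between calls to the robot, and variables do not carry over. Pictures are saved under pics/ and viewed, at most 10 in all, crops included, and the job is handed in when it is done.

```bash
mkdir -p pics; ls
python3 - <<'E'
from station import manip
import cv2, numpy as np
for c in ("top","side"):
    d=manip.capture(c)
    np.savez(f"{c}.npz",**d)
    cv2.imwrite(f"pics/{c}0.png",d["color"][:,:,::-1])
    for t in ("block","ledge","lip","cheek","offcut","batten","jar","mug","mill","screwdriver"):
        print(c,t,[(np.round(r["box"]).tolist(),round(r["p"],2)) for r in manip.spot_in(c,t)][:3])
print(manip.read_eef_rot(),manip.read_time())
E
```

```text
pics
top block [([339.0, 144.0, 39.0, 25.0], 0.81), ([392.0, 199.0, 36.0, 26.0], 0.66), ([346.0, 199.0, 39.0, 18.0], 0.62)]
top ledge [([154.0, 180.0, 119.0, 49.0], 0.79)]
top lip [([160.0, 179.0, 93.0, 30.0], 0.61)]
top cheek [([153.0, 200.0, 10.0, 32.0], 0.66)]
top offcut [([374.0, 244.0, 31.0, 33.0], 0.75), ([156.0, 177.0, 97.0, 30.0], 0.41)]
top batten [([307.0, 240.0, 40.0, 24.0], 0.82)]
top jar [([241.0, 194.0, 16.0, 16.0], 0.55)]
top mug [([283.0, 118.0, 40.0, 32.0], 0.64)]
top mill [([390.0, 143.0, 34.0, 24.0], 0.86)]
top screwdriver [([90.0, 192.0, 13.0, 70.0], 0.86)]
side block [([233.0, 137.0, 24.0, 32.0], 0.83), ([272.0, 143.0, 16.0, 24.0], 0.65)]
side ledge [([238.0, 196.0, 32.0, 98.0], 0.94)]
side lip [([237.0, 195.0, 10.0, 63.0], 0.89)]
side cheek [([236.0, 262.0, 30.0, 33.0], 0.75)]
side offcut [([313.0, 140.0, 24.0, 19.0], 0.55)]
side batten [([308.0, 169.0, 13.0, 27.0], 0.77)]
side jar [([248.0, 185.0, 18.0, 26.0], 0.76)]
side mug [([203.0, 152.0, 29.0, 35.0], 0.9), ([237.0, 196.0, 10.0, 63.0], 0.43)]
side mill [([244.0, 107.0, 12.0, 36.0], 0.71), ([271.0, 142.0, 15.0, 24.0], 0.55)]
side screwdriver [([196.0, 345.0, 92.0, 29.0], 0.69)]
[-1.79999311e+02  1.08736840e-03  1.56178580e+02] 1.1
```

View pics/top0.png

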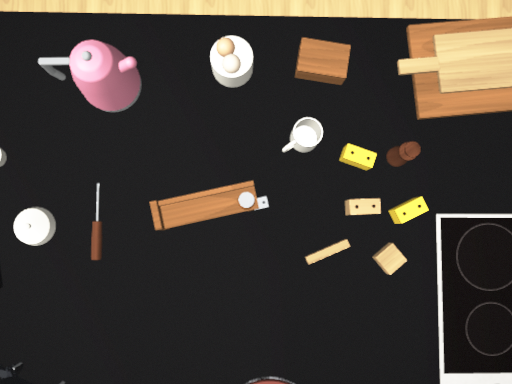

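```bash
cat > h.py <<'E'
import numpy as np, cv2
def cloud(d,M=None):
    K=d["intrinsics"];z=d["range_z"];v,u=np.mgrid[:z.shape[0],:z.shape[1]]
    p=np.stack([(u-K[0,2])/K[0,0]*z,-(v-K[1,2])/K[1,1]*z,-z,np.ones_like(z)],-1)
    w=p@(d["cam_to_world"] if M is None else M).T
    w=w[...,:3]; w[z<=0]=np.nan
    return w
def rect(w,box,lo,hi):
    l,t,a,b=[int(x) for x in box]
    q=w[t-4:t+b+4,l-4:l+a+4].reshape(-1,3); q=q[(q[:,2]>lo)&(q[:,2]<hi)]
    return len(q),np.median(q[:,2]) if len(q) else 0,cv2.minAreaRect(q[:,:2].astype(np.float32)) if len(q)>3 else None
E
python3 - <<'E'
import numpy as np,cv2
from h import *
d=np.load("top.npz"); w=cloud(d)
im=d["color"][100:300,60:460,::-1]; cv2.imwrite("pics/crop0.png",cv2.resize(im,(800,400),interpolation=cv2.INTER_CUBIC))
print(d["intrinsics"]);print(np.round(d["cam_to_world"],3), [k for k in d])
for n,b,lo,hi in [("b1",(339,144,39,25),20,90),("b2",(392,199,36,26),20,90),("b3",(346,199,39,18),20,90),("mill",(390,143,34,24),20,200),("board",(154,180,119,49),65,75),("lip",(154,180,119,49),80,93),("cheek",(154,180,119,49),104,116),("jar",(241,194,16,16),120,145),("mug",(283,118,40,32),70,100)]:
    print(n,rect(w,b,lo,hi))
E
```

```text
[[451.39667251   0.         261.00387265]
 [  0.         451.39667251 199.21554259]
 [  0.           0.           1.        ]]
[[ 1.000000e-03  9.980000e-01 -6.400000e-02  5.143920e+02]
 [-9.990000e-01  3.000000e-03  3.400000e-02  6.041200e+01]
 [ 3.400000e-02  6.400000e-02  9.970000e-01  1.202756e+03]
 [ 0.000000e+00  0.000000e+00  0.000000e+00  1.000000e+00]] ['color', 'range_z', 'intrinsics', 'cam_to_world']
b1 (578, np.float64(54.305331729616796), ((702.5108642578125, -234.83206176757812), (80.85504913330078, 42.2642822265625), 70.33426666259766))
b2 (568, np.float64(54.40134501060879), ((562.1851196289062, -365.9610290527344), (40.16032409667969, 80.379150390625), 25.23358726501465))
b3 (526, np.float64(54.8323352712456), ((570.941650390625, -245.4007568359375), (40.13063430786133, 80.85939025878906), 2.3660404682159424))
mill (531, np.float64(97.29173559780224), ((705.174560546875, -343.20751953125), (52.026893615722656, 43.45534133911133), 47.42224884033203))
board (1945, np.float64(68.96912398454378), ((565.9042358398438, 157.82452392578125), (58.44281768798828, 254.5253448486328), 12.58906078338623))
lip (515, np.float64(84.78206960448074), ((572.6956787109375, 159.6428985595703), (69.57056427001953, 255.14076232910156), 13.201499938964844))
cheek (210, np.float64(108.59777528960637), ((569.5155639648438, 168.05381774902344), (70.21304321289062, 239.2493133544922), 12.481595993041992))
jar (201, np.float64(130.77270354556345), ((582.4713745117188, 58.74915313720703), (35.851295471191406, 35.7247314453125), 0.45229390263557434))
mug (229, np.float64(82.12712027406701), ((755.7056274414062, -90.64824676513672), (86.95836639404297, 74.04669952392578), 88.35015869140625))
```

The picture shows three things that look like the block: yellow at (358,157), yellow at (408,210), and plain beech with two holes at (363,207). Square offcut (390,258) and batten (328,252) are also beech. I choose (363,207); its measured top is 40x80 mm at about z 55, which fits. Next are wrist views over the ledge and block.

```bash
cat >> h.py <<'E'
from scipy.spatial.transform import Rotation as R
def wristshot(manip,name):
    p=manip.read_position();r=manip.read_eef_rot();d=manip.capture("wrist")
    T=np.eye(4);T[:3,:3]=R.from_euler("xyz",r,degrees=True).as_matrix();T[:3,3]=p
    w=cloud(d,T@d["hand_eye"]); cv2.imwrite(f"pics/{name}.png",d["color"][:,:,::-1]); np.savez(name+".npz",w=w,**d)
    return d,w
E
python3 - <<'E'
from station import manip
from h import *
manip.goto([540,200,300],[180,0,102.6]); d,w=wristshot(manip,"wl")
print(np.round(d["hand_eye"],2), manip.read_position())
for t in("lip","cheek","jar"): print(t,manip.spot_in("wrist",t)[:2])
manip.goto([571,-245,260],[180,0,92.4]); d,w=wristshot(manip,"wb")
s=manip.spot_in("wrist","block");print(s[:3],manip.read_time())
for r in s[:3]: print(rect(w,r["box"],45,65))
a=cv2.imread("pics/wl.png");b=cv2.imread("pics/wb.png")
cv2.imwrite("pics/both.png",cv2.resize(np.hstack([a,b]),(800,300)))
E
```

```text
[[   0.      0.97    0.26   65.06]
 [   1.     -0.     -0.     -1.26]
 [  -0.      0.26   -0.97 -175.89]
 [   0.      0.      0.      1.  ]] [539.36052378 201.00898573 299.81655144]
lip [{'box': [287.6, 102.9, 19.8, 185.2], 'p': 0.71}, {'box': [246.4, 84.9, 62.1, 203.8], 'p': 0.22}]
cheek [{'box': [241.6, 91.2, 67.0, 10.4], 'p': 0.94}]
jar [{'box': [246.0, 248.7, 35.0, 56.9], 'p': 0.95}]
[{'box': [326.9, 120.4, 72.1, 74.6], 'p': 0.94}, {'box': [215.4, 211.6, 52.9, 72.3], 'p': 0.79}, {'box': [240.5, 124.9, 31.6, 70.0], 'p': 0.72}] 4.6667
(2469, np.float64(55.662408121691385), ((702.8278198242188, -232.5496826171875), (79.7218246459961, 40.67106628417969), 70.56529235839844))
(1944, np.float64(55.533651975366126), ((562.9619750976562, -364.3905334472656), (40.14775085449219, 80.29521179199219), 26.19202423095703))
(2281, np.float64(55.65974480922188), ((571.3593139648438, -243.42202758789062), (39.844329833984375, 79.08724975585938), 2.026334762573242))
```

View pics/both.png

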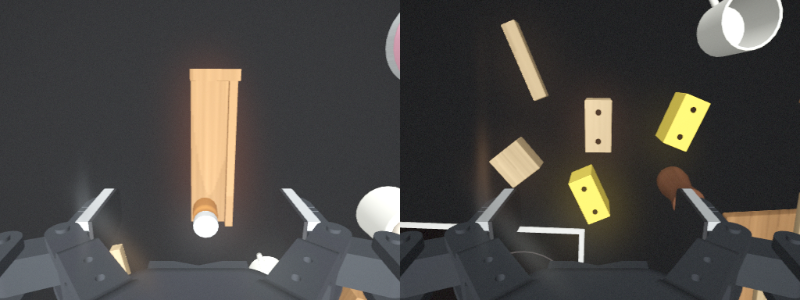

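The right-hand wrist picture confirms the choice: plain beech with two holes at about (256,160), yellow look-alikes at (365,157) and (240,248). The left one shows the ledge with the cheek at the top (275,96), the lip on its right side (297,195) and the jar at (263,280). I'll fit the ledge faces, then grasp.

```bash
python3 - <<'E'
from station import manip
from h import *
w=np.load("wl.npz")["w"].astype(float)[80:300,235:315].reshape(-1,3)
for n,lo,hi in(("lip",82,90),("cheek",106,114),("board",66,74)):
    q=w[(w[:,2]>lo)&(w[:,2]<hi)]
    if n!="board": # drop stray side-face points: keep largest dense top
        m=np.median(q[:,2]); q=q[abs(q[:,2]-m)<1.5]
    print(n,len(q),np.median(q[:,2]),cv2.minAreaRect(q[:,:2].astype(np.float32)))
    a=np.radians(12.6);e=np.array([[np.cos(a),np.sin(a)],[-np.sin(a),np.cos(a)]]);s=q[:,:2]@e.T
    print(np.round(np.percentile(s,[0,1,5,50,95,99,100],axis=0).T,1))
E
python3 - <<'E'
from station import manip
from h import *
p=[571.4,-243.4]; o=[180,0,92.0]
manip.movel(p+[120],o); manip.movel(p+[21],max_speed=80)
print(manip.read_position(),manip.read_wrist_force())
manip.grip(30,60); print(manip.read_opening(),manip.read_finger_force(),manip.read_position())
manip.movel(p+[190]); manip.sleep(.2)
print(manip.read_opening(),manip.read_finger_force(),manip.read_wrist_force(),manip.read_time())
E
```

```text
lip 1741 85.7075636911635 ((575.3175659179688, 154.29244995117188), (66.9997329711914, 239.5733642578125), 12.550454139709473)
[[561.5 583.7 616.7 622.2 627.8 628.4 628.6]
 [-94.7 -91.9 -80.   35.3 135.9 143.3 144.8]]
cheek 1016 109.71353187710719 ((568.5936889648438, 179.36044311523438), (69.17829132080078, 220.37551879882812), 12.747271537780762)
[[559.2 559.3 562.5 592.6 624.7 627.7 628.4]
 [-59.2 -53.8 145.7 153.  161.1 161.2 161.3]]
board 7310 69.69762450522211 ((568.188720703125, 152.60800170898438), (58.124595642089844, 239.88070678710938), 12.462688446044922)
[[558.5 558.9 561.3 588.6 614.4 616.4 616.7]
 [-95.  -84.  -52.1  50.3 136.7 143.6 144.9]]
[ 571.8054855  -243.64329414   21.56415607] [-0.03751256  0.29127768 -0.25235697]
30.289542106334224 4.631097639648942 [ 571.53222145 -243.64691023   21.99275809]
30.132092404962172 0.0 [-0.04064164  0.08896356 -0.70042251] 9.1833
```

Run:
```python
from station import manip
from h import *
d,w=wristshot(manip,"g1")
s=manip.spot_in("wrist","block")
for r in s[:4]: print(r,rect(w,r["box"],40,65))
d=manip.capture("side");cv2.imwrite("pics/s1.png",np.hstack([cv2.resize(d["color"][80:230,170:370,::-1],(400,300)),cv2.resize(cv2.imread("pics/g1.png"),(400,300))]))
```

```text
{'box': [236.8, 131.2, 41.2, 83.6], 'p': 0.68} (3366, np.float64(55.69119160141372), ((571.2842407226562, -243.7013397216797), (40.02865219116211, 79.53885650634766), 2.2460968494415283))
{'box': [219.6, 230.4, 53.0, 90.5], 'p': 0.67} (2653, np.float64(55.565599601987856), ((562.6448364257812, -364.5018615722656), (40.37118148803711, 80.46773529052734), 26.15329360961914))
{'box': [342.3, 122.7, 86.2, 90.8], 'p': 0.6} (3867, np.float64(55.6392035754605), ((702.5435791015625, -232.7113037109375), (80.10249328613281, 40.88524627685547), 70.49195861816406))
```

View pics/s1.png

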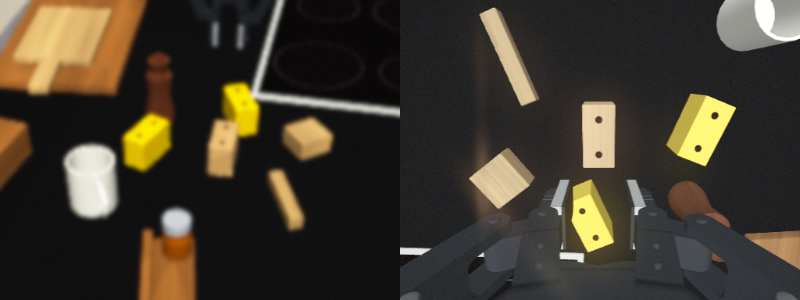

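The block is still standing at its place; the fingers stopped at the commanded 30 mm with hardly any force (4.6 N), so the opening reading is biased. I'll grasp again, commanding fully closed and checking the force.

Run:
```python
from station import manip
from h import *
p=[571.3,-243.6]
manip.grip(80); 
manip.movel(p+[100],[180,0,92.1]); manip.movel(p+[21],max_speed=100)
manip.grip(0,70); print(manip.read_opening(),manip.read_finger_force(),manip.read_position())
if manip.read_finger_force()>20:
    manip.movel(p+[60],max_speed=80); manip.sleep(.2)
    print(manip.read_opening(),manip.read_finger_force(),manip.read_wrist_force())
    d,w=wristshot(manip,"g2")
    np.savez("g2w.npz",w=w)
print(manip.read_time())
```

```text
0.04366353988060433 34.76032079458946 [ 567.76685569 -244.42572523   26.83331731]
-0.18434959438903883 0.0 [0.06815268 0.57601742 0.28647817]
13.1917
```

View pics/g2.png

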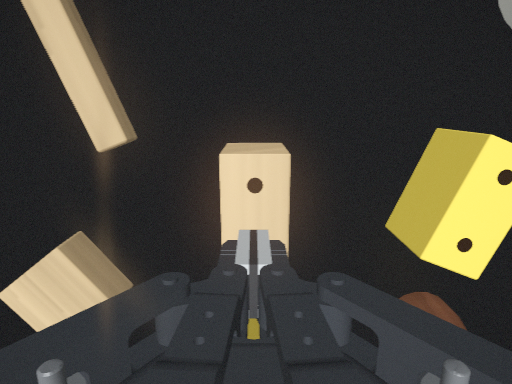

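The fingers are shut just above the block, which stands centred below (top rows from 153, hole at (255,185)), so the grasp slipped off or was never on the sides. I'll close in steps and watch.

```bash
python3 - <<'E'
from station import manip
from h import *
f=np.load("g2.npz");print(f["intrinsics"][0,0],f["range_z"][236:262:5,250],f["range_z"][160:230:20,250]); w=f["w"]; print(w[160:262:12,245].round(1))
p=manip.read_position(); print(p,manip.read_qpos())
manip.movel([571.3,-243.6,130]); manip.grip(80)
d,w=wristshot(manip,"g3"); r=manip.spot_in("wrist","block")
for s in r[:3]: print(s,rect(w,s["box"],40,65))
print(manip.read_opening())
E
python3 - <<'E'
from station import manip
from h import *
manip.movel([571.3,-243.6,25],max_speed=120)
for o in (55,48,44,42,40,38):
    manip.grip(o,40); print(o,manip.read_opening(),manip.read_finger_force(),manip.read_wrist_force().round(1),manip.read_position().round(1))
d=manip.capture("side");cv2.imwrite("pics/s3.png",cv2.resize(d["color"][90:190,190:340,::-1],(600,400),interpolation=cv2.INTER_CUBIC))
print(manip.read_time())
E
```

```text
327.6081855464268 [140.95593  134.91959  130.83194  124.85751  121.78894  117.545044] [179.27522 183.34624 187.59926 189.40685]
[[ 564.1 -208.1   55.6]
 [ 564.3 -215.    55. ]
 [ 564.5 -221.7   55.5]
 [ 564.7 -228.8   55.4]
 [ 564.9 -236.    55.4]
 [ 565.1 -243.2   55.5]
 [ 565.9 -232.7  100.4]
 [ 566.2 -233.   112.6]
 [ 566.5 -233.   123.5]]
[ 570.97280022 -243.41796301   59.36662918] [-2.98335766e+01  3.27990138e+01 -5.17810052e+00  5.20793308e+01
 -1.57781365e-03  5.80665395e+01]
{'box': [356.9, 124.3, 111.9, 110.9], 'p': 0.72} (5856, np.float64(55.58781279354223), ((702.573486328125, -232.73944091796875), (80.02916717529297, 41.18060302734375), 70.69998168945312))
{'box': [200.6, 251.7, 74.8, 84.2], 'p': 0.7} (3174, np.float64(55.40727328056815), ((561.4736328125, -362.1278076171875), (40.4114875793457, 75.82264709472656), 26.07833480834961))
80.25749733805293
55 55.01519356462759 0.0 [-0.1 -0.2 -0.1] [ 571.5 -243.7   25.3]
48 47.62720879254526 0.0 [ 0.2 -0.9  0.1] [ 571.3 -243.6   25. ]
44 43.862067744550416 0.0 [-0.1 -0.2 -0.5] [ 571.3 -243.6   25. ]
42 42.2833003857702 0.0 [-0.1  0.1 -0.5] [ 571.3 -243.6   25. ]
40 39.92405497285069 0.0 [-0.6  0.1  0.1] [ 571.3 -243.6   25. ]
38 38.243389029386826 0.0 [-0.6  0.1 -0.2] [ 571.3 -243.6   25. ]
17.2
```

View pics/s3.png

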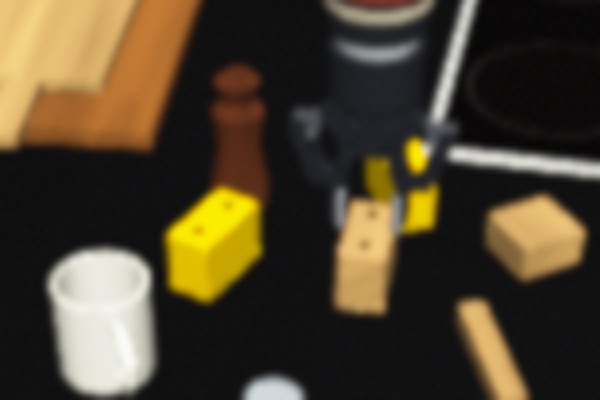

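The side picture shows the fingers (tips at about (340,225) and (400,225)) hovering above the block's top, not beside it. The wrist range image also puts the pads' ends about 30–45 mm behind the reported TCP. So the reported TCP is not at the fingertips. I'll measure the offset by touching the block's top (z 56) with the fingers shut.

Run:
```python
from station import manip
from h import *
p=[571.3,-243.6]
manip.movel(p+[50]); manip.grip(0,40); f0=manip.read_wrist_force(); print(f0.round(1), manip.read_opening())
for z in range(46,0,-3):
    manip.movel(p+[z],max_speed=60); f=manip.read_wrist_force()-f0
    if abs(f[2])>3: break
print(z,f.round(1),manip.read_position().round(1),manip.read_finger_force())
d=manip.capture("side");cv2.imwrite("pics/s4.png",cv2.resize(d["color"][90:190,190:340,::-1],(600,400),interpolation=cv2.INTER_CUBIC))
manip.movel(p+[60]); print(manip.read_time())
```

```text
[-0.4  1.1 -0.6] -0.1035015574130315
22 [-0.3 -0.6  5.7] [ 571.8 -243.8   22.5] 2.4145472422242165
20.6667
```

View pics/s4.png

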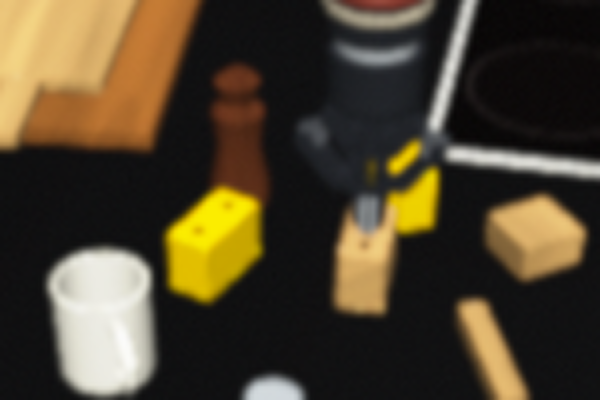

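The shut fingertips touch the block's top (z 56) at a reported TCP z of about 23, so the real tips sit about 33 mm short of it; laterally they land midway between the holes, at about (368,228). I'll grasp with commanded z corrected by -33.

Run:
```python
from station import manip
from h import *
p=[571.4,-243.6]
manip.grip(80)
f0=manip.read_wrist_force()
manip.movel(p+[-14],[180,0,92.1],max_speed=120); print(manip.read_wrist_force()-f0,manip.read_position())
manip.grip(30,70); print(manip.read_opening(),manip.read_finger_force(),manip.read_position())
if manip.read_finger_force()>15 and manip.read_opening()>35:
    manip.movel(p+[50],max_speed=100); manip.sleep(.2)
    print(manip.read_opening(),manip.read_finger_force(),manip.read_wrist_force()-f0)
d=manip.capture("side");cv2.imwrite("pics/s5.png",cv2.resize(d["color"][90:190,190:340,::-1],(600,400),interpolation=cv2.INTER_CUBIC))
print(manip.read_time())
```

```text
[-0.14936466  0.17562028  0.02960766] [ 571.84599087 -243.83872838  -13.4369564 ]
39.08158025447027 71.08524799346924 [ 572.04883817 -243.94028595  -13.1476589 ]
39.448666434340616 70.3394615650177 [-0.00529408  0.99528273 -0.34250655]
23.6667
```

View pics/s5.png

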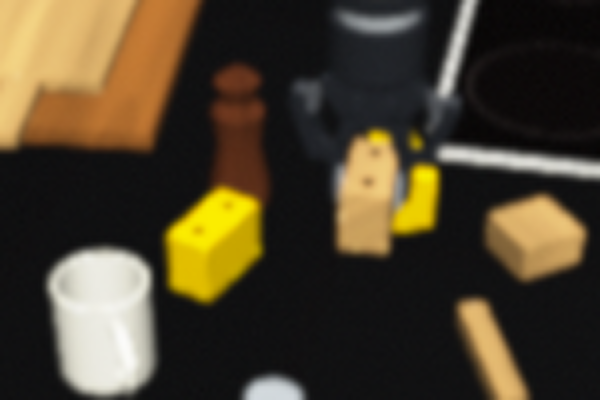

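The block is firmly held (70 N, opening 39 mm) and hangs level. Now I'll carry it to just short of the corner, set it down, and look.

```bash
cat >> h.py <<'E'
a=np.radians(12.6);EX=np.array([np.cos(a),np.sin(a),0]);EY=np.array([-np.sin(a),np.cos(a),0])
def P(x,y,z): return (x*EX+y*EY+np.array([0,0,z])).tolist()
def local(f): return np.array([f@EX,f@EY,f[2]])
E
python3 - <<'E'
from station import manip
from h import *
x,y=588.6,93.;o=[180,0,102.55]
manip.movel([571.4,-243.6,190],max_speed=200)
manip.goto(P(x,y,190),o); manip.movel(P(x,y,64),o,max_speed=100); manip.sleep(.3)
f0=manip.read_wrist_force(); np.save("f0.npy",f0)
for z in np.arange(62,50,-1.):
    manip.movel(P(x,y,z),max_speed=20); f=local(manip.read_wrist_force()-f0)
    if f[2]>4: break
print(z,f.round(1),manip.read_position().round(1),manip.read_opening(),manip.read_time())
d=manip.capture("side");cv2.imwrite("pics/s6.png",cv2.resize(d["color"][160:310,190:340,::-1],(600,600),interpolation=cv2.INTER_CUBIC))
E
```

```text
56.0 [-3.5 -0.2  8.3] [554.2 219.2  56.8] 38.883305565605404 29.6667
```

View pics/s6.png

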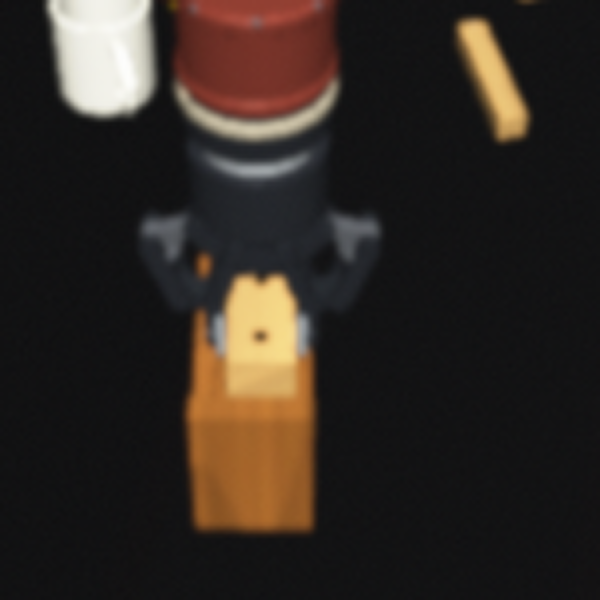

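Block flat on the board just short of the cheek (its near end at about (260,380), lip to the left), with contact at exactly the predicted height. Sliding home with force feedback.

Run:
```python
from station import manip
from h import *
f0=np.load("f0.npy"); c=np.array([588.6,93.,56.4]); t0=manip.read_time()
def go(): manip.movel(P(*c),max_speed=20); return local(manip.read_wrist_force()-f0)
f=go()
def push(k,lim,F):
    global f
    while c[k]<lim and f[k]>-F:
        c[k]+=1.5 if f[k]>-4.5 and c[k]<lim-9 else .5; f=go()
    print(k,c,f.round(1),local(manip.read_position()).round(1),manip.read_time()-t0)
push(1,109.5,9); push(0,601,11); push(1,c[1]+3,11)
manip.sleep(.5); print(local(manip.read_wrist_force()-f0).round(1),manip.read_opening(),manip.read_finger_force(),manip.read_eef_rot(),manip.read_time())
np.save("c.npy",c)
```

```text
1 [588.6 107.5  56.4] [ -1.  -10.6   6.1] [589.3 105.4  56.9] 5.0000000000000036
0 [591.6 107.5  56.4] [-12.5 -11.5  17.9] [589.3 105.4  56.8] 6.0000000000000036
1 [591.6 107.5  56.4] [-12.5 -11.5  17.9] [589.3 105.4  56.8] 6.0000000000000036
[-12.  -10.8  17.2] 39.61927435175818 72.50747323036194 [-179.79114655    0.20579719  102.49309558] 36.2167
```

y contact is where it should be (105.4), but x stopped at 589.3, where 596.6 is needed, with the down force rising. That could be friction jamming or a finger on the lip. I'll back off y, lighten z, and push x first.

Run:
```python
from station import manip
from h import *
f0=np.load("f0.npy"); c=np.load("c.npy")
def go(): manip.movel(P(*c),max_speed=25); return local(manip.read_wrist_force()-f0)
c[:]=[589,103.5,57.5]; f=go(); print(f.round(1),local(manip.read_position()).round(2))
while c[0]<598 and f[0]>-8:
    c[0]+=1; f=go(); print(c[0],f.round(1),local(manip.read_position()).round(2))
d,w=wristshot(manip,"w7")
s=manip.capture("side"); cv2.imwrite("pics/s7.png",np.hstack([cv2.resize(s["color"][200:290,215:295,::-1],(400,450),interpolation=cv2.INTER_CUBIC),cv2.resize(cv2.imread("pics/w7.png")[50:350,120:390],(400,450))]))
print(manip.read_time())
np.save("c.npy",c)
```

```text
[ 0.8  0.1 -0.6] [589.03 103.62  57.24]
590.0 [-0.8 -0.1 -0.4] [590.1  103.65  57.32]
591.0 [ 0.6  0.3 -0.3] [591.07 103.53  57.46]
592.0 [-0.3 -0.3 -0.3] [592.11 103.49  57.54]
593.0 [-0.5 -0.3 -0.3] [593.06 103.51  57.51]
594.0 [-0.3  0.9 -0.5] [594.09 103.48  57.5 ]
595.0 [ 0.1 -0.8  0.6] [595.06 103.48  57.5 ]
596.0 [-0.7 -0.  -0.6] [596.09 103.48  57.51]
597.0 [-1.2 -0.  -1.2] [596.81 103.53  57.43]
598.0 [-5.7  0.1  2.2] [596.82 103.54  57.25]
38.9167
```

View pics/s7.png

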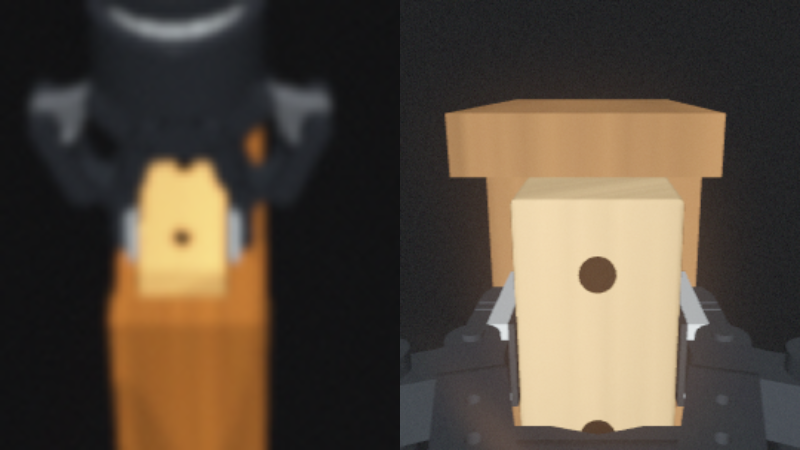

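So it was friction jamming: the block now slides freely and meets the lip at 596.8, as predicted. The picture shows it square to the lip with the fingers clear above. Now the cheek, then firm pressure on both.

Run:
```python
from station import manip
from h import *
f0=np.load("f0.npy"); c=np.load("c.npy")
def go(): manip.movel(P(*c),max_speed=25); return local(manip.read_wrist_force()-f0)
c[0]=597.2; f=go()
while c[1]<109 and f[1]>-9: c[1]+=.5; f=go()
print(c,f.round(1),local(manip.read_position()).round(2))
c[2]=57.0; f=go()
while c[0]<601 and f[0]>-11: c[0]+=.5; f=go()
print(c,f.round(1))
while c[1]<110 and f[1]>-10: c[1]+=.5; f=go()
manip.sleep(1)
print(c,local(manip.read_wrist_force()-f0).round(1),local(manip.read_position()).round(2),manip.read_eef_rot(),manip.read_finger_force(),manip.read_opening(),manip.read_time())
d,w=wristshot(manip,"w8")
q=w[40:350,150:370].reshape(-1,3).astype(float); q=q[(q[:,2]>121)&(q[:,2]<131)]
print(len(q),np.median(q[:,2]),np.percentile(q@EX,[1,99]),np.percentile(q@EY,[1,99]),cv2.minAreaRect(q[:,:2].astype(np.float32)))
```

```text
[597.2 107.5  57.5] [ -6.1 -11.1   0.9] [596.86 105.39  57.44]
[598.2 107.5  57. ] [-11.1 -11.4   6.6]
[598.2 107.5  57. ] [-10.9 -12.2   7.6] [596.85 105.43  57.29] [-179.87270135    0.20393442  102.49066206] 71.83411002159119 39.21565714687835 42.9167
18346 126.12814207299628 [574.11053033 617.88674549] [ 86.43747838 145.52014411] ((556.806640625, 242.35284423828125), (65.51930236816406, 61.78402328491211), 12.187129020690918)
```

Home position x 596.85 and y 105.4 match the predicted corner. The block's top is at 126 (70 + 56), and it presses about 11 N and 12 N steadily. Handing in.

```bash
python3 -c "
from station import manip
print(manip.hand_in())"
```

```text
the job is handed in; nothing more can be done
None
```

The beech corner block is flat on the ledge and fully home in the corner, still gripped and pressed against the lip (about 11 N) and the cheek (about 12 N); I handed the job in with about 43 s on the clock, and hand-in returned no verdict.

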